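# Hold a leak-test clamp at the third click

## Task

Leak-test the bottle that stands in the bench clamp: first slide the clamp's jaw along gently until it presses the bottle into the sprung V-pad and the pad gives by about 4 mm, well short of its stop. Then swing the ratchet lever exactly three clicks clockwise from its rest, never on to a fourth, and finish with the gripper still holding the lever at the third click, because it springs back if let go. Keep the bottle upright and leave the things round the clamp where they are.

Things in the scene. Friction and masses are not known exactly. Their poses are not given: they have to be found in the camera images.
- clamp: the bench clamp, bolted down: a grey base plate 130 (x) x 340 (y) x 12 mm with the jaw, the V-pad and the lever on it. Origin at the centre of the plate's underside, on the table; z up, the jaw closes towards its +y. At its +y end stands a white housing 90 (x) x 70 (y) mm, top 56 mm above the table, centred at y = 120 mm; the lever's pivot (a vertical axis) is at x = 0, y = 120 mm
- jaw (a joint): travel of the sliding jaw in m: 0 is fully open, it grows as the jaw moves towards the clamp's +y, end of travel 0.085. The upright jaw face (56 mm wide in x, from 19 to 73 mm above the table) lies at y = -60 mm + travel in the clamp's frame. It drags with about 8 N and stays where it is left. With the bottle seated in the unloaded pad the travel is 0.066
- jaw_tab (a point): middle of the free part of the upright dark steel tab on the jaw's aluminium carriage, the place to grip or push the jaw, 66 mm above the table, 70 mm behind the jaw face (at clamp x = 0, y = -130 mm + travel). The tab is 12 mm thick (along the clamp's y) and 34 mm wide (along x), its top 88 mm above the table; the carriage under it is 37 mm high. Axes as the clamp's
- pad (a joint): how far the sprung V-pad has given, in m: 0 unloaded, grows as it is pushed to the clamp's +y, stop at 0.010. Spring 0.9 N per mm, without preload. The pad is a black rubber V 47 mm high (its top 65 mm above the table) in front of the white housing, opening towards the jaw; a bottle seated in the unloaded V has its axis at clamp x = 0, y = 30 mm
- lever (a joint): angle of the ratchet lever in rad: 0 at its rest stop, pointing to the clamp's -x; grows clockwise seen from above (the knob starts towards its +y), end at 1.571. A click every 15 degrees (0.2618): resistance rises, drops half way, the lever sits at each multiple, the third at 0.785. A spring returns it: on the knob 2.5 N at rest, 3.5 N at the third click, give or take 1.8 N from the clicks
- lever_knob (a point): centre of the free length of the upright black knob at the lever's outer end, 95 mm above the table, 80 mm from the pivot axis. The knob is a round post 18 mm in diameter from 71 to 115 mm above the table; the flat dark steel arm below it is 16 mm wide. This point turns with the lever; at rest its axes are the clamp's
- bottle: white reagent bottle with a black screw cap, 48 mm in diameter and 92 mm high, standing loose on the base plate (12 mm above the table) between jaw and V-pad. Origin at the centre of its underside, z up. (Fixed equipment to keep clear of: a black analyser 353 mm tall at the back left of the table, world x 0.60 to 0.84, y 0.44 to 0.60 m)
- bench_timer: bystander, not to be disturbed: square white bench timer, 62x62x15 mm, standing or lying loose on the table beside the clamp. Origin at the centre of its underside, z up
- cassette: bystander, not to be disturbed: white test cassette, 20x70x5 mm, standing or lying loose on the table beside the clamp. Origin at the centre of its underside, z up
- dropper: bystander, not to be disturbed: small white dropper bottle, 29x29x71 mm, standing or lying loose on the table beside the clamp. Origin at the centre of its underside, z up
- swabs: bystander, not to be disturbed: glass cup of wooden swabs, 44x44x111 mm, standing or lying loose on the table beside the clamp. Origin at the centre of its underside, z up
- pen: bystander, not to be disturbed: marker pen, 17x135x16 mm, standing or lying loose on the table beside the clamp. Origin at the centre of its underside, z up
Not all that is in view belongs to the job. Leave any green look-alike of the bottle alone.

How it is judged:
By the outcome, as a careful person would: the job done as asked, in the order asked, and still so for the second after the job is handed in, while the arm keeps its last pose, push and grip.
It also fails if it takes over 48 s, if anything falls off the work surface, if the arm or the gripper's body presses on something with over 40 N, if the wrist force passes 120 N, or if a joint passes its speed limit or range.

## Robot

A 7-joint arm with a two-finger parallel gripper is mounted at the origin on a cart in front of the work surface, level with it; the furniture and walls round the work are solid. World frame = base frame: x ahead of the robot, y to its left, z up, the work surface at z = 0. Lengths are in m, angles in rad, forces in N, time in s.
With the tool pointing down it reaches from about 0.35 to 0.775 m from the base axis. Payload 3.1 kg.
Tool frame: the origin (TCP) lies on the centre line of the jaws, within the pads' length; the fingertips stand 25 mm ahead of it and the grasp point (between the pads) lies 6 mm ahead of it; z points along the fingers, y is the direction in which the jaws open and shut (so a half turn about z gives the same grasp; the last joint's range is limited). The gripper opens to 85 mm and grips with 20 to 120 N. Pads are 22 mm wide; open, the fingers measure 114 mm over their backs; the gripper's body (76 mm by 85 mm) begins 54 mm behind the grasp point. The pads swing forward as they close: fully open they stand 13 mm farther back than shut.
Start: joints at [-1.329, 0.311, 0.014, 1.512, -0.004, 1.319, -0.027], TCP at [0.154, 0.528, 0.256] pointing down, gripper open.
Joint ranges: [-2.7, 2.7], [-0.3, 1.91], [-1.27, 1.3], [0.12, 2.57], [-1.44, 4.58], [0.2, 2.03], [-3.05, 3.05]. Speed limits (rad/s): [2.79, 2.79, 3.14, 3.14, 3.14, 3.14, 3.14].

## Interface

Orientations are given as a 3x3 rotation matrix whose columns are the frame's x, y, z axes.
In Python, from station import bot gives the robot as it stands. The module is installed in compiled form; this text tells all that it offers.
- The arm moves only by the tool play_rows, never from a script. Its argument "moves" is text: rows parted by semicolons, each of 7 numbers parted by spaces: the turn, a rotation vector about the world's x, y, z in degrees, then the shift along the world's x, y, z in cm, then the opening, from 0 (shut) to 1 (fully open). A call has exactly 5 rows; each row is the pose to reach, as a shift and turn from the pose commanded when the call began; what a row does not reach only later rows make up. A row lasts 1/8 s, in which the tool goes at most 62.5 mm and 10.7 degrees, less where a joint would pass 70% of its speed; a pose out of reach is approached as far as the arm can. A call with a gripper value outside its range is refused whole. The fingers move at their own pace and stop on an object; "grip_force" is the grip in N (left out, the last holds). Time passes only in rows, so rows that repeat a pose let the fingers close, or fill a call up. It gives the time, the measured TCP pose, the force and the opening at its end, in the units of the state.
- bot.observe(): the state, without advancing time (a new reading comes with each control period).
- bot.camera(name): name is "scene" or "top" or "wrist"; returns the picture (480x640x3 uint8, blue, green, red); there is no depth.
- bot.camera_info(name): a dict with "camera_matrix" (3x3 intrinsics, pixels), "k1" (the pictures are not rectified: a ray, as slopes to the right and down, at radius r is drawn at 1 + k1 r^2 times it, then the intrinsics apply), "position" and "attitude" of the camera in the world; the wrist camera has in their place "T_tool_cam" (4x4, takes a point from camera to tool coordinates, whose origin is the TCP and whose axes are the flange's). Camera axes: x right, y down, z forward; pixel columns grow to the right and rows downward; lengths in m; the calibration is good to about 2 mm. A picture is of the moment at which its call begins: read the wrist's pose just before it. camera_info takes no time and is no camera call.
- bot.sign_off(): hands the job in, once; it reports no verdict.
The state is a dict: "clock": time; "joint_positions": joint angles; "joint_vel": joint speeds; "effort": joint torques, N m; "tool_pos": TCP position; "orientation": TCP orientation; "force": force on the tool from outside, world axes, zero at the start; "ft_torque": the same for the moment, N m; "finger_gap": opening from 0.0 (shut) to 1.0 (fully open).
Only numpy, scipy, OpenCV 4.12 (cv2) and the standard library are available. Lean on these libraries where they do the work, as an engineer would, in place of code of your own. Each camera call takes 0.05 s, during which the arm holds its last target.

## Working session

There is one attempt and no reset: what is moved stays moved. The work goes in short steps, Python scripts to look and compute and a tool call to move; the robot and the scene stay as the last step left them, time stands still between calls to the robot, and variables do not carry over. Pictures are saved under pics/ and viewed, and the job is handed in when it is done.

Besides the shell and the picture viewer there is one more tool, called by a JSON object that holds its "method" and its "body", one argument or row to a line. play_rows: Moves the arm, as the interface text tells. Its arguments: {"type":"object","properties":{"moves":{"type":"string"},"grip_force":{"type":"number"}},"required":["moves"]}

```bash
mkdir -p pics; ls; python3 - <<'E'
from station import bot
import cv2,json
for n in("scene","top","wrist"):
    i=bot.camera_info(n);print(n,i)
s=bot.observe();print(s)
for n in("scene","top"):
    cv2.imwrite(f"pics/{n}0.png",bot.camera(n))
E
```

```text
pics
scene {'camera_matrix': array([[552.89452893,   0.        , 328.76873163],
       [  0.        , 552.89452893, 238.8989378 ],
       [  0.        ,   0.        ,   1.        ]]), 'k1': -0.09961233063154401, 'position': array([-0.09764588, -0.37889862,  0.4498269 ]), 'attitude': array([[ 0.5408121 , -0.34652865,  0.76644646],
       [-0.84089233, -0.24499654,  0.48257308],
       [ 0.02055133, -0.90548031, -0.42389038]])}
top {'camera_matrix': array([[552.37579165,   0.        , 309.38363256],
       [  0.        , 552.37579165, 231.31527351],
       [  0.        ,   0.        ,   1.        ]]), 'k1': -0.06195799492813207, 'position': array([0.44020583, 0.06411969, 1.05896154]), 'attitude': array([[-0.00627058, -0.98793867,  0.15471863],
       [-0.99974848,  0.00286198, -0.02224393],
       [ 0.02153283, -0.1548192 , -0.98770813]])}
wrist {'camera_matrix': array([[363.25786406,   0.        , 320.9545822 ],
       [  0.        , 363.25786406, 239.49640381],
       [  0.        ,   0.        ,   1.        ]]), 'k1': -0.018017274391028838, 'T_tool_cam': array([[ 1.87095294e-04, -9.
[... 425 characters left out ...]
   1.31923043, -0.02720271]), 'joint_vel': array([ 0.00044914,  0.00029267,  0.00062318,  0.00101454, -0.00144528,
       -0.00079502, -0.00041782]), 'effort': array([-5.31841524e-04, -3.79909623e+01,  1.45845283e-01, -2.30586433e+01,
        1.22454131e-02,  1.38520973e-02,  5.48966398e-06]), 'tool_pos': array([0.15379293, 0.52733113, 0.25520061]), 'orientation': array([[-9.60016202e-01,  2.79943800e-01, -6.00106560e-04],
       [ 2.79944430e-01,  9.60013298e-01, -2.36281121e-03],
       [-8.53440702e-05, -2.43633353e-03, -9.99997028e-01]]), 'force': array([-0.46044374,  0.14044017, -0.17791875]), 'ft_torque': array([-0.02430265,  0.01976642, -0.00845542]), 'finger_gap': 0.9991472019332815}
```

View pics/scene0.png

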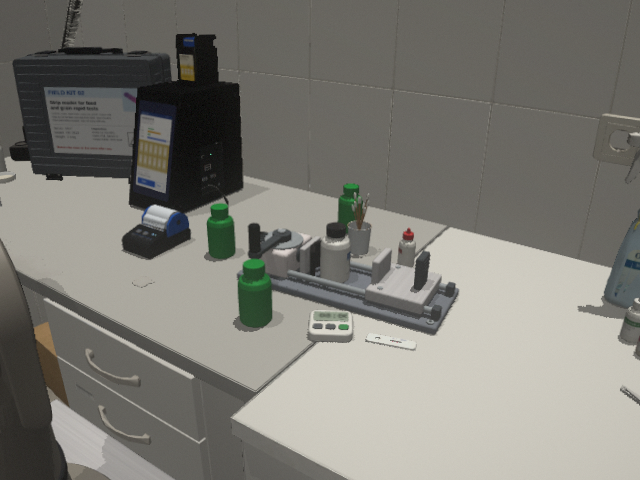

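View pics/top0.png

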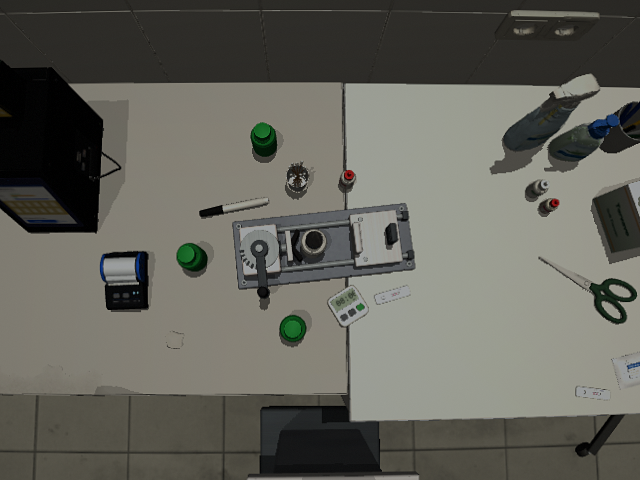

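The white bottle with the black cap stands in the clamp at top (314,240). The green look-alikes are at (264,138), (191,257) and (293,328), and I'll leave them alone. I'll enlarge the clamp next.

```bash
cat > h.py <<'E'
import numpy as np,cv2
from station import bot
def ray(n,uv):
    i=bot.camera_info(n);K=np.array(i["camera_matrix"]);k=i["k1"]
    p=cv2.undistortPoints(np.array([[uv]],float),K,np.array([k,0,0,0,0.]))[0,0]
    if n=="wrist":
        raise SystemExit
    R=np.array(i["attitude"]);d=R@np.array([p[0],p[1],1]);return np.array(i["position"]),d
def onz(n,uv,z):
    o,d=ray(n,uv);return o+d*(z-o[2])/d[2]
def proj(n,P,T=None):
    i=bot.camera_info(n);K=np.array(i["camera_matrix"])
    if T is None: R=np.array(i["attitude"]);o=np.array(i["position"])
    else: R=T[:3,:3];o=T[:3,3]
    q=R.T@(np.array(P)-o);q=q/q[2];r2=q[0]**2+q[1]**2
    q[:2]*=1+i["k1"]*r2;return (K@q)[:2]
E
python3 - <<'E'
import cv2
a=cv2.imread("pics/top0.png")[190:310,220:430]
cv2.imwrite("pics/c1.png",cv2.resize(a,None,fx=3.8,fy=3.8,interpolation=cv2.INTER_CUBIC))
a=cv2.imread("pics/scene0.png")[180:350,230:470]
cv2.imwrite("pics/c2.png",cv2.resize(a,None,fx=3.3,fy=3.3,interpolation=cv2.INTER_CUBIC))
E
```

```text
(no output)
```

View pics/c1.png

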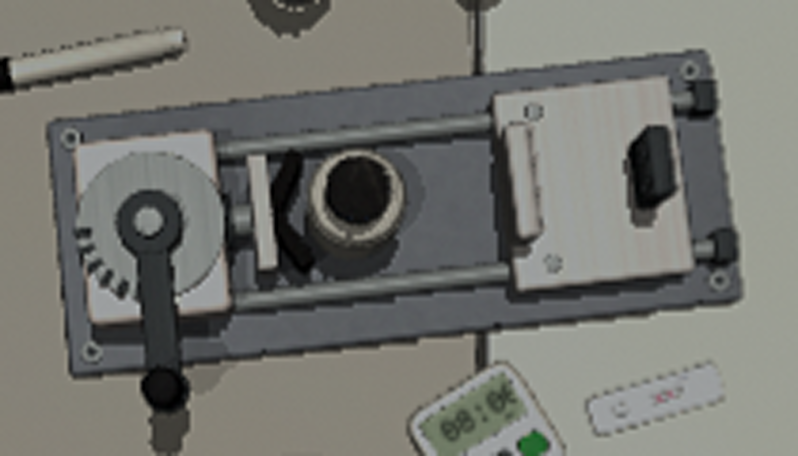

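View pics/c2.png

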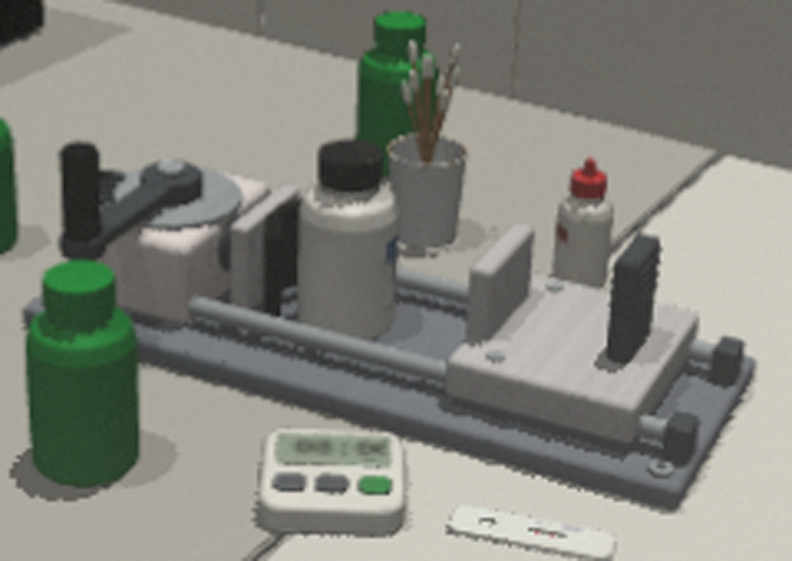

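The crop shows the plate corners at (47,122), (705,50), (742,298) and (73,377). It also shows the knob top at (165,388), the tab top at about (650,155) and the bottle cap at (358,188).

```bash
cat >> h.py <<'E'
def c1(p): return ((p[0]+.5)/3.8-.5+220,(p[1]+.5)/3.8-.5+190)
E
python3 - <<'E'
from h import *
np.set_printoptions(precision=4,suppress=True)
C=[onz("top",c1(p),0.012)[:2] for p in[(47,122),(705,50),(742,298),(73,377)]]
print(C); print([np.linalg.norm(C[i]-C[(i+1)%4]) for i in range(4)])
L=np.array([[.065,.17],[.065,-.17],[-.065,-.17],[-.065,.17]])
c=np.mean(C,0); H=(np.array(C)-c).T@L; a=np.arctan2((H[1,0]-H[0,1]),(H[0,0]+H[1,1]))
print("centre",c,"yaw",np.degrees(a))
R=np.array([[np.cos(a),-np.sin(a)],[np.sin(a),np.cos(a)]])
cl=lambda p:(R.T@(p[:2]-c))
print("knob",onz("top",c1((165,388)),.115),cl(onz("top",c1((165,388)),.115)))
print("pivot",cl(onz("top",c1((148,220)),.075)))
print("cap",cl(onz("top",c1((358,188)),.104)))
print("tab",cl(onz("top",c1((657,150)),.088)))
for p in[(640,127),(668,127),(675,185),(645,185)]: print(" tabc",cl(onz("top",c1(p),.088)))
for p in[(505,122),(522,122),(541,235),(520,238)]: print(" face",cl(onz("top",c1(p),.073)))
for n,p in [("knob",(-.080,.120)),("tab",(0,-.130)),("pivot",(0,.12))]: print(n,c+R@p)
a2=-0.785
for k in range(4):
    t=np.radians(15*k); p=(-.08*np.cos(t),.12+.08*np.sin(t)); print(k,c+R@p)
E
```

```text
[array([0.6233, 0.1891]), array([ 0.6599, -0.1462]), array([ 0.5325, -0.1608]), array([0.4948, 0.1743])]
[np.float64(0.3373159116893437), np.float64(0.12815506879766633), np.float64(0.33721443665396594), np.float64(0.12933851616584505)]
centre [0.5776 0.0141] yaw 6.355858864423023
knob [0.4843 0.1223 0.115 ] [-0.0807  0.1179]
pivot [0.0008 0.1198]
cap [0.0007 0.0209]
tab [ 0.0048 -0.1219]
 tabc [ 0.0166 -0.1155]
 tabc [ 0.0151 -0.1287]
 tabc [-0.0127 -0.1281]
 tabc [-0.011 -0.114]
 face [ 0.0286 -0.0542]
 face [ 0.0277 -0.0622]
 face [-0.0273 -0.0642]
 face [-0.0275 -0.054 ]
knob [0.4848 0.1245]
tab [ 0.592  -0.1151]
pivot [0.5643 0.1334]
0 [0.4848 0.1245]
1 [0.4852 0.1454]
2 [0.491  0.1654]
3 [0.5018 0.1833]
```

```bash
python3 - <<'E'
from h import *
np.set_printoptions(precision=4,suppress=True)
# base of green bottles from scene camera, tops from top camera
for nm,s,t in [("g_near",(255,322),(293,327)),("g_left",(221,255),(190,256)),]:
    print(nm,"base front",onz("scene",s,0),"top@.1",onz("top",t,.10))
    # height: triangulate cap top
for s,t in [((254.5,266),(293,327)),((219,210),(190,256))]:
    o1,d1=ray("scene",s);o2,d2=ray("top",t)
    A=np.stack([d1,-d2],1);x=np.linalg.lstsq(A,o2-o1,rcond=None)[0]
    print("captop",(o1+d1*x[0]),(o2+d2*x[1]))
for nm,t in [("swabs",(298,172)),("dropper",(347,176)),("timer",(347,305))]: print(nm,onz("top",t,.07))
E
```

```text
g_near base front [0.4148 0.0669 0.    ] top@.1 [0.4246 0.0716 0.1   ]
g_left base front [0.5463 0.2546 0.    ] top@.1 [0.5475 0.2509 0.1   ]
captop [0.4245 0.0716 0.0863] [0.4243 0.0717 0.0863]
captop [0.5484 0.2541 0.0866] [0.549  0.2535 0.0866]
swabs [0.7059 0.0622 0.07  ]
dropper [ 0.6983 -0.0283  0.07  ]
timer [ 0.4621 -0.0243  0.07  ]
```

{"method": "play_rows", "body": {
  "moves": "0 0 8 4 -5 0 0.5; 0 0 16 8 -10 0 0.5; 0 0 22.6 12 -15 0 0.5; 0 0 22.6 16 -20 0 0.5; 0 0 22.6 19 -25 0 0.5",
  "grip_force": 30
}}

```text
clock: 0.72
tool_pos: [0.3441, 0.2777, 0.256]
orientation: [[-0.994, -0.11, 0.0], [-0.11, 0.994, -0.0], [-0.0, -0.0, -1.0]]
force: [0.8, 1.0, 1.5]
finger_gap: 0.5
```

{"method": "play_rows", "body": {
  "moves": "0 0 0 3.2 -5 0 0.5; 0 0 0 6.4 -10 0 0.5; 0 0 0 9.6 -15 -2 0.5; 0 0 0 12.8 -20 -4 0.5; 0 0 0 16 -25 -5 0.5"
}}

```text
clock: 1.35
tool_pos: [0.5028, 0.0282, 0.2049]
orientation: [[-0.994, -0.111, -0.002], [-0.111, 0.994, 0.0], [0.002, 0.0, -1.0]]
force: [0.5, 1.0, 1.2]
finger_gap: 0.499
```

{"method": "play_rows", "body": {
  "moves": "0 0 0 3.2 -5 -1 0.5; 0 0 0 6.4 -10 -2 0.5; 0 0 0 8.7 -13.5 -2.5 0.5; 0 0 0 8.7 -13.5 -2.5 0.5; 0 0 0 8.7 -13.5 -2.5 0.5"
}}

```text
clock: 1.98
tool_pos: [0.5895, -0.1044, 0.1806]
orientation: [[-0.994, -0.111, -0.002], [-0.111, 0.994, 0.001], [0.001, 0.002, -1.0]]
force: [-0.6, -0.6, 0.3]
finger_gap: 0.498
```

```bash
python3 - <<'E'
from h import *
s=bot.observe();print(s["tool_pos"],s["force"],s["clock"])
cv2.imwrite("pics/w1.png",bot.camera("wrist"));cv2.imwrite("pics/t1.png",bot.camera("top"))
E
```

```text
[ 0.58948518 -0.10440157  0.18060399] [-0.55628957 -0.58631458  0.31903745] 1.975
```

View pics/w1.png

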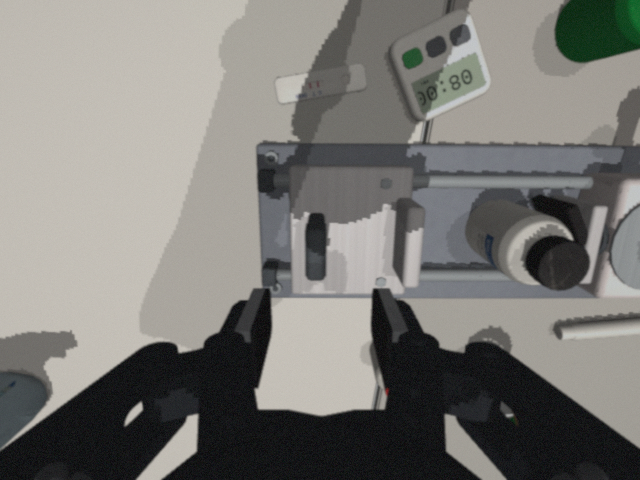

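```bash
cat >> h.py <<'E'
c0=np.array([.5776,.0141]);ya=np.radians(6.356);R2=np.array([[np.cos(ya),-np.sin(ya)],[np.sin(ya),np.cos(ya)]])
def W(x,y,z): return np.r_[c0+R2@np.array([x,y]),z]
def wT(s):
    T=np.eye(4);T[:3,:3]=s["orientation"];T[:3,3]=s["tool_pos"];return T@np.array(bot.camera_info("wrist")["T_tool_cam"])
def wz(uv,z,s):
    i=bot.camera_info("wrist");p=cv2.undistortPoints(np.array([[uv]],float),np.array(i["camera_matrix"]),np.array([i["k1"],0,0,0,0.]))[0,0]
    T=wT(s);d=T[:3,:3]@np.array([p[0],p[1],1]);o=T[:3,3];P=o+d*(z-o[2])/d[2]
    return P, R2.T@(P[:2]-c0)
E
python3 - <<'E'
from h import *
np.set_printoptions(precision=4,suppress=True)
s=bot.observe();a=cv2.imread("pics/w1.png");T=wT(s)
pts=[W(-.065,-.17,.012),W(.065,-.17,.012)]
print([proj("wrist",p,T) for p in pts])
for p in[(257,143),(262,297)]: print("corner",wz(p,.012,s)[1])
for t in(.006,.008): print(t,[proj("wrist",W(x,-.130+t+y,.088),T) for x in(-.017,.017) for y in(-.006,.006)])
for p in[(409,200),(425,203),(420,289),(405,289)]: print("jaw top",wz(p,.073,s)[1])
cv2.imwrite("pics/w1c.png",cv2.resize(a[130:310,240:440],None,fx=3.3,fy=3.3,interpolation=cv2.INTER_CUBIC))
E
```

```text
[array([253.5104, 143.2293]), array([261.0148, 298.8274])]
corner [-0.0652 -0.1673]
corner [ 0.0633 -0.1691]
0.006 [array([301.7684, 229.9587]), array([321.827 , 230.0031]), array([302.449 , 282.5269]), array([321.6494, 282.5672])]
0.008 [array([305.1115, 229.966 ]), array([325.1699, 230.0107]), array([305.6491, 282.5339]), array([324.8493, 282.5735])]
jaw top [-0.0326 -0.0634]
jaw top [-0.0307 -0.0532]
jaw top [ 0.028  -0.0516]
jaw top [ 0.028  -0.0617]
```

View pics/w1c.png

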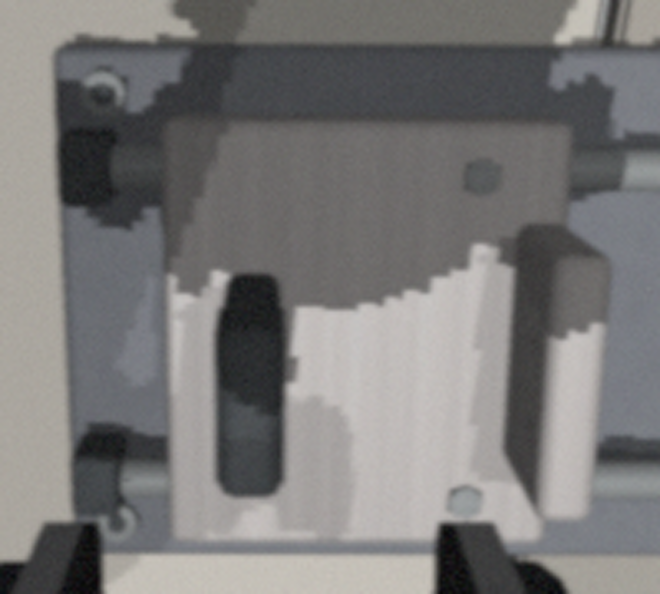

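{"method": "play_rows", "body": {
  "moves": "0 0 0 0.1 -0.2 -3 0.5; 0 0 0 0.1 -0.25 -6 0.5; 0 0 0 0.1 -0.25 -9 0.5; 0 0 0 0.1 -0.25 -10.8 0.5; 0 0 0 0.1 -0.25 -10.8 0.5"
}}

```text
clock: 2.7
tool_pos: [0.59, -0.1065, 0.0723]
orientation: [[-0.994, -0.112, -0.003], [-0.112, 0.994, 0.001], [0.003, 0.001, -1.0]]
force: [0.6, -1.1, -0.3]
finger_gap: 0.501
```

```bash
python3 - <<'E'
from h import *
s=bot.observe();print(s["tool_pos"],s["force"],s["clock"])
cv2.imwrite("pics/w2.png",bot.camera("wrist"))
E
```

```text
[ 0.58999737 -0.10653161  0.07228437] [ 0.60443168 -1.07218234 -0.25364546] 2.7
```

View pics/w2.png

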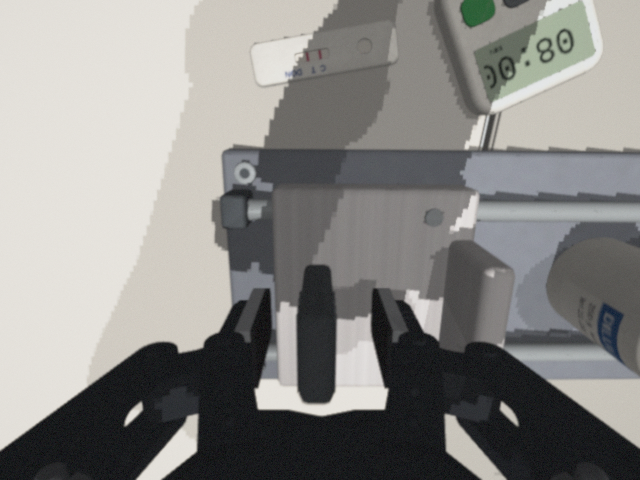

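The tab at (317,330) stands between the fingers, so I'll close on it.

{"method": "play_rows", "body": {
  "moves": "0 0 0 0 0 0 0.3; 0 0 0 0 0 0 0.1; 0 0 0 0 0 0 0; 0 0 0 0 0 0 0; 0 0 0 0 0 0 0",
  "grip_force": 40
}}

```text
clock: 3.38
tool_pos: [0.592, -0.108, 0.0748]
orientation: [[-0.994, -0.11, 0.003], [-0.11, 0.994, 0.0], [-0.003, -0.0, -1.0]]
force: [-1.3, 1.1, 6.1]
finger_gap: 0.135
```

```bash
python3 - <<'E'
from h import *
s=bot.observe();print(s["tool_pos"],s["force"],s["clock"],s["finger_gap"])
E
```

```text
[ 0.59199647 -0.10797731  0.07478492] [-1.31158131  1.10848754  6.08556284] 3.375 0.13518420211084337
```

{"method": "play_rows", "body": {
  "moves": "0 0 0 -0.09 0.8 0 0; 0 0 0 -0.18 1.6 0 0; 0 0 0 -0.27 2.4 0 0; 0 0 0 -0.36 3.2 0 0; 0 0 0 -0.44 4 0 0"
}}

```text
clock: 4.0
tool_pos: [0.5883, -0.0739, 0.0749]
orientation: [[-0.994, -0.106, 0.005], [-0.106, 0.994, -0.008], [-0.005, -0.008, -1.0]]
force: [3.2, -7.9, 2.1]
finger_gap: 0.135
```

{"method": "play_rows", "body": {
  "moves": "0 0 0 0 0 0 0; 0 0 0 0 0 0 0; 0 0 0 0 0 0 0; 0 0 0 0 0 0 0; 0 0 0 0 0 0 0"
}}

```text
clock: 4.62
tool_pos: [0.5881, -0.0719, 0.0748]
orientation: [[-0.994, -0.108, 0.005], [-0.108, 0.994, -0.005], [-0.004, -0.005, -1.0]]
force: [2.0, -5.8, 4.0]
finger_gap: 0.137
```

```bash
python3 - <<'E'
from h import *
s=bot.observe();print(s["tool_pos"],s["force"],s["clock"],s["finger_gap"])
cv2.imwrite("pics/w3.png",bot.camera("wrist"));cv2.imwrite("pics/t3.png",bot.camera("top"));cv2.imwrite("pics/s3.png",bot.camera("scene"))
a=cv2.imread("pics/t3.png")[190:310,220:430]
cv2.imwrite("pics/t3c.png",cv2.resize(a,None,fx=3.8,fy=3.8,interpolation=cv2.INTER_CUBIC))
a=cv2.imread("pics/s3.png")[180:350,230:470]
cv2.imwrite("pics/s3c.png",cv2.resize(a,None,fx=3.3,fy=3.3,interpolation=cv2.INTER_CUBIC))
E
```

```text
[ 0.58813712 -0.07189702  0.07481768] [ 1.98299452 -5.7570683   3.97077773] 4.625 0.1367221360091194
```

View pics/w3.png

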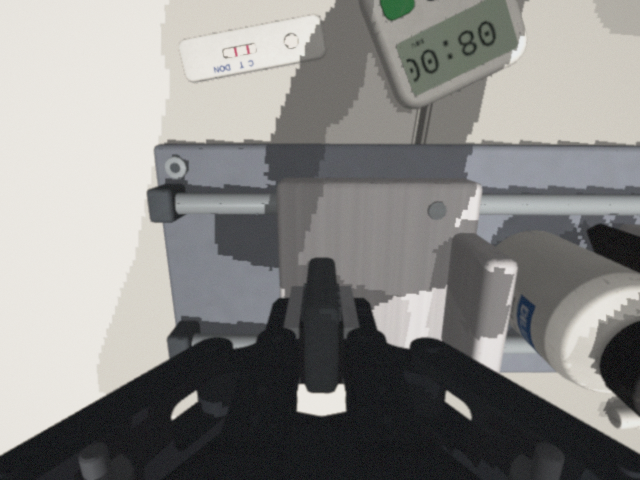

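View pics/t3c.png

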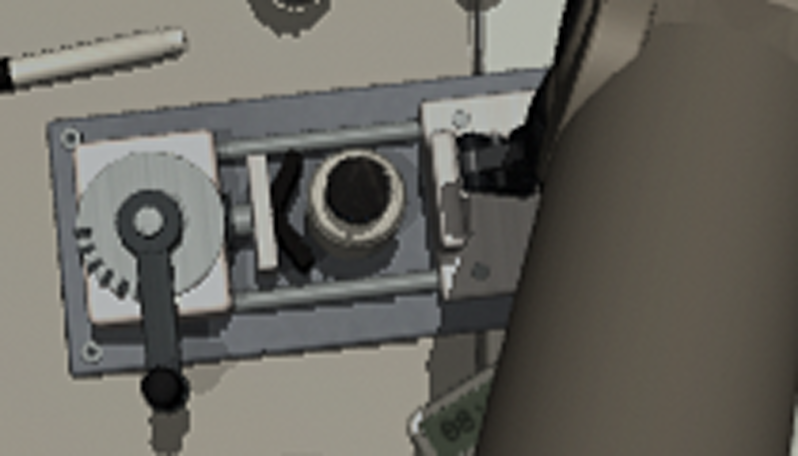

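View pics/s3c.png

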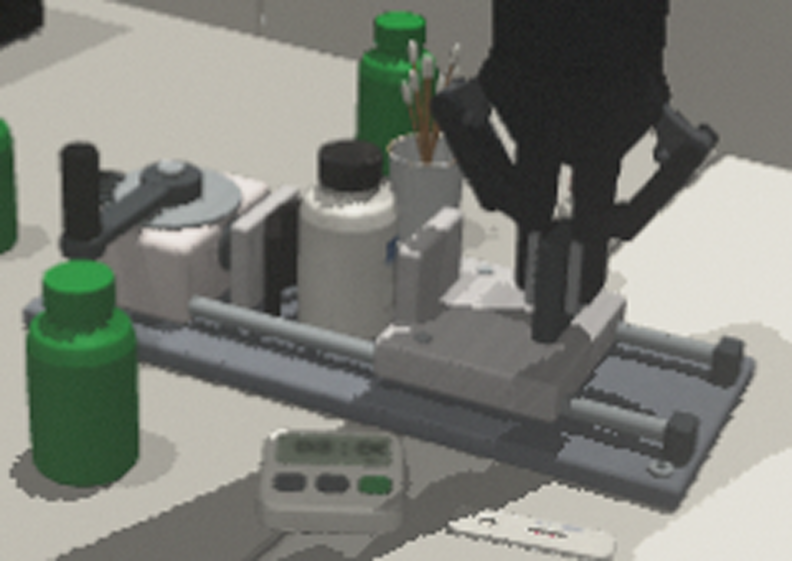

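{"method": "play_rows", "body": {
  "moves": "0 0 0 -0.03 0.25 0 0; 0 0 0 -0.06 0.5 0 0; 0 0 0 -0.08 0.75 0 0; 0 0 0 -0.11 1 0 0; 0 0 0 -0.13 1.2 0 0"
}}

```text
clock: 5.4
tool_pos: [0.587, -0.0616, 0.0748]
orientation: [[-0.994, -0.107, 0.005], [-0.107, 0.994, -0.007], [-0.004, -0.008, -1.0]]
force: [1.9, -8.1, 2.3]
finger_gap: 0.137
```

{"method": "play_rows", "body": {
  "moves": "0 0 0 -0.02 0.2 0 0; 0 0 0 -0.04 0.4 0 0; 0 0 0 -0.06 0.6 0 0; 0 0 0 -0.08 0.7 0 0; 0 0 0 -0.09 0.8 0 0"
}}

```text
clock: 6.02
tool_pos: [0.5862, -0.0543, 0.0748]
orientation: [[-0.994, -0.106, 0.005], [-0.106, 0.994, -0.008], [-0.005, -0.008, -1.0]]
force: [3.1, -9.0, 2.9]
finger_gap: 0.136
```

```bash
cat > look.py <<'E'
from h import *
import sys
k=sys.argv[1]
np.set_printoptions(precision=4,suppress=True)
s=bot.observe();print(s["tool_pos"],s["force"],s["clock"],s["finger_gap"])
print("travel est",(R2.T@(s["tool_pos"][:2]-c0))[1]+.130)
t=bot.camera("top");cv2.imwrite(f"pics/t{k}.png",t);sc=bot.camera("scene");cv2.imwrite(f"pics/s{k}.png",sc)
cv2.imwrite(f"pics/t{k}c.png",cv2.resize(t[190:310,220:430],None,fx=3.8,fy=3.8,interpolation=cv2.INTER_CUBIC))
cv2.imwrite(f"pics/s{k}c.png",cv2.resize(sc[180:350,230:470],None,fx=3.3,fy=3.3,interpolation=cv2.INTER_CUBIC))
E
cat > pad.py <<'E'
from h import *
import sys
a=cv2.cvtColor(cv2.imread("pics/top0.png"),cv2.COLOR_BGR2GRAY).astype(np.float32)
def match(b,x0,x1,y0,y1,m=8):
    f=8
    T=cv2.resize(a[y0:y1,x0:x1],None,fx=f,fy=f,interpolation=cv2.INTER_CUBIC)
    S=cv2.resize(b[y0-3:y1+3,x0-m:x1+m],None,fx=f,fy=f,interpolation=cv2.INTER_CUBIC)
    r=cv2.matchTemplate(S,T,cv2.TM_CCOEFF_NORMED);_,v,_,l=cv2.minMaxLoc(r)
    return (l[0]/f-m,l[1]/f-3,round(v,3))
for k in sys.argv[1:]:
    b=cv2.cvtColor(cv2.imread(f"pics/t{k}.png"),cv2.COLOR_BGR2GRAY).astype(np.float32)
    print(k,"pad",match(b,284,302,228,264),"plate",match(b,233,250,218,290))
E
python3 look.py 4; python3 pad.py 3 4
```

```text
[ 0.5862 -0.0543  0.0748] [ 3.079  -9.0126  2.9313] 6.025 0.1361966011383523
travel est 0.061108553210187294
3 pad (0.0, 0.0, 0.999) plate (0.0, 0.0, 0.998)
4 pad (0.0, 0.0, 0.962) plate (0.0, 0.0, 0.998)
```

View pics/t4c.png

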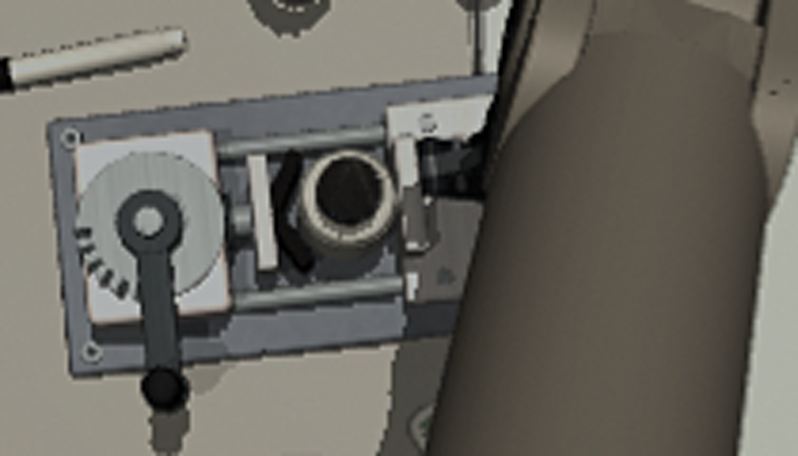

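View pics/s4c.png

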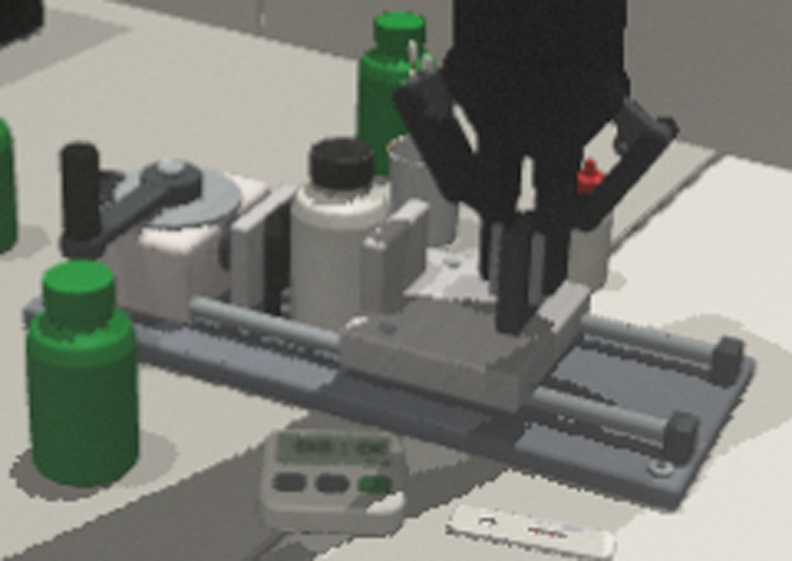

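{"method": "play_rows", "body": {
  "moves": "0 0 0 -0.01 0.1 0 0; 0 0 0 -0.02 0.2 0 0; 0 0 0 -0.03 0.3 0 0; 0 0 0 -0.04 0.35 0 0; 0 0 0 -0.04 0.4 0 0"
}}

```text
clock: 6.75
tool_pos: [0.5858, -0.0503, 0.0748]
orientation: [[-0.994, -0.106, 0.005], [-0.106, 0.994, -0.008], [-0.004, -0.008, -1.0]]
force: [2.1, -9.1, 2.6]
finger_gap: 0.136
```

```bash
sed -i 's/284,302,228,264/283,294,229,264/; s/"plate",/"cap",match(b,304,323,230,250),"plate",/' pad.py; python3 look.py 5; python3 pad.py 3 4 5
```

```text
[ 0.5858 -0.0503  0.0748] [ 2.132  -9.1459  2.5738] 6.75 0.1364799161433449
travel est 0.06511424415013777
3 pad (0.0, 0.0, 0.999) cap (0.0, 0.0, 0.997) plate (0.0, 0.0, 0.998)
4 pad (0.0, 0.0, 0.999) cap (-2.25, 0.25, 0.978) plate (0.0, 0.0, 0.998)
5 pad (0.0, 0.0, 0.999) cap (-4.625, 0.625, 0.973) plate (0.0, 0.0, 0.998)
```

{"method": "play_rows", "body": {
  "moves": "0 0 0 -0.01 0.05 0 0; 0 0 0 -0.01 0.1 0 0; 0 0 0 -0.02 0.15 0 0; 0 0 0 -0.02 0.2 0 0; 0 0 0 -0.02 0.2 0 0"
}}

```text
clock: 7.48
tool_pos: [0.5856, -0.0486, 0.0748]
orientation: [[-0.994, -0.106, 0.005], [-0.106, 0.994, -0.008], [-0.004, -0.009, -1.0]]
force: [2.4, -9.8, 2.2]
finger_gap: 0.134
```

```bash
python3 look.py 6; python3 pad.py 3 4 5 6
```

```text
[ 0.5856 -0.0486  0.0748] [ 2.4337 -9.7923  2.2245] 7.475 0.13434498314152263
travel est 0.0667638006835867
3 pad (0.0, 0.0, 0.999) cap (0.0, 0.0, 0.997) plate (0.0, 0.0, 0.998)
4 pad (0.0, 0.0, 0.999) cap (-2.25, 0.25, 0.978) plate (0.0, 0.0, 0.998)
5 pad (0.0, 0.0, 0.999) cap (-4.625, 0.625, 0.973) plate (0.0, 0.0, 0.998)
6 pad (-0.375, 0.125, 0.967) cap (-5.5, 0.75, 0.965) plate (0.0, 0.0, 0.998)
```

{"method": "play_rows", "body": {
  "moves": "0 0 0 -0.01 0.1 0 0; 0 0 0 -0.02 0.15 0 0; 0 0 0 -0.02 0.2 0 0; 0 0 0 -0.03 0.25 0 0; 0 0 0 -0.03 0.25 0 0"
}}

```text
clock: 8.2
tool_pos: [0.5855, -0.0471, 0.0749]
orientation: [[-0.994, -0.106, 0.006], [-0.106, 0.994, -0.009], [-0.005, -0.01, -1.0]]
force: [3.1, -10.8, 3.0]
finger_gap: 0.133
```

```bash
python3 look.py 7; python3 pad.py 7
```

```text
[ 0.5855 -0.0471  0.0749] [  3.0919 -10.7989   2.9832] 8.2 0.1334440016605735
travel est 0.06828737858857706
7 pad (-1.25, 0.125, 0.974) cap (-6.375, 0.75, 0.967) plate (0.0, 0.0, 0.998)
```

{"method": "play_rows", "body": {
  "moves": "0 0 0 -0.01 0.1 0 0; 0 0 0 -0.02 0.2 0 0; 0 0 0 -0.03 0.25 0 0; 0 0 0 -0.03 0.27 0 0; 0 0 0 -0.03 0.27 0 0"
}}

```text
clock: 8.93
tool_pos: [0.5853, -0.0456, 0.0749]
orientation: [[-0.994, -0.105, 0.006], [-0.105, 0.994, -0.011], [-0.005, -0.011, -1.0]]
force: [3.5, -12.0, 1.5]
finger_gap: 0.136
```

```bash
python3 look.py 8; python3 pad.py 8
```

```text
[ 0.5853 -0.0456  0.0749] [  3.5213 -11.9856   1.4615] 8.925 0.13588303837055166
travel est 0.06984040182786042
8 pad (-2.125, 0.25, 0.974) cap (-7.125, 0.875, 0.966) plate (0.0, 0.0, 0.998)
```

View pics/t8c.png

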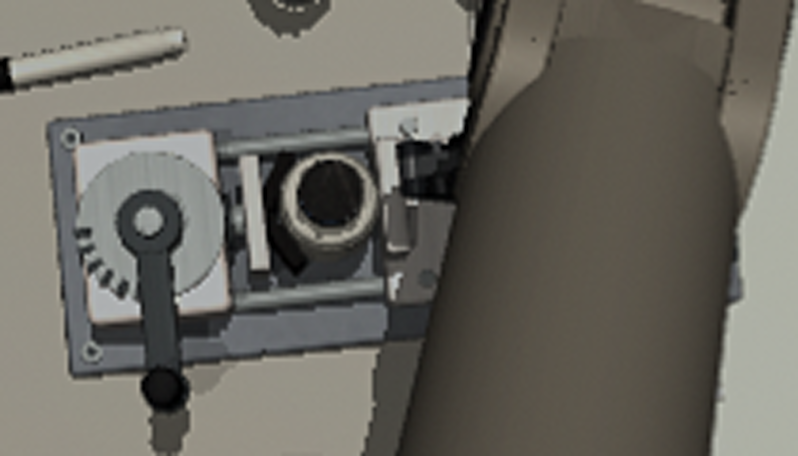

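{"method": "play_rows", "body": {
  "moves": "0 0 0 0.01 -0.1 0 0; 0 0 0 0.02 -0.2 0 0; 0 0 0 0.03 -0.3 0 0; 0 0 0 0.04 -0.4 0 0; 0 0 0 0.04 -0.4 0 0"
}}

```text
clock: 9.65
tool_pos: [0.5853, -0.0457, 0.0748]
orientation: [[-0.994, -0.107, 0.005], [-0.107, 0.994, -0.006], [-0.004, -0.006, -1.0]]
force: [2.3, -7.4, 3.4]
finger_gap: 0.134
```

```bash
python3 look.py 9; python3 pad.py 9
```

```text
[ 0.5853 -0.0457  0.0748] [ 2.2725 -7.4409  3.3796] 9.65 0.13366557450145702
travel est 0.0697589222923623
9 pad (-2.125, 0.25, 0.974) cap (-7.125, 0.875, 0.966) plate (0.0, 0.0, 0.998)
```

{"method": "play_rows", "body": {
  "moves": "0 0 0 0.02 -0.15 0 0; 0 0 0 0.04 -0.3 0 0; 0 0 0 0.05 -0.4 0 0; 0 0 0 0.05 -0.4 0 0; 0 0 0 0.05 -0.4 0 0"
}}

```text
clock: 10.38
tool_pos: [0.5853, -0.0457, 0.0748]
orientation: [[-0.994, -0.11, 0.003], [-0.11, 0.994, -0.001], [-0.003, -0.001, -1.0]]
force: [-0.1, -2.0, 6.0]
finger_gap: 0.136
```

{"method": "play_rows", "body": {
  "moves": "0 0 0 0 0 0 0.2; 0 0 0 0 0 0 0.25; 0 0 0 0 0 0 0.35; 0 0 0 0 0 0 0.4; 0 0 0 0 0 0 0.4"
}}

```text
clock: 11.0
tool_pos: [0.584, -0.0446, 0.0732]
orientation: [[-0.994, -0.111, -0.0], [-0.111, 0.994, 0.0], [0.0, 0.0, -1.0]]
force: [0.6, -0.5, -1.1]
finger_gap: 0.399
```

```bash
python3 look.py 10; python3 pad.py 10
```

```text
[ 0.584  -0.0446  0.0732] [ 0.5672 -0.4624 -1.1197] 11.0 0.3992213267977633
travel est 0.07095024098508451
10 pad (-2.125, 0.25, 0.975) cap (-7.125, 0.875, 0.969) plate (0.0, 0.0, 0.998)
```

{"method": "play_rows", "body": {
  "moves": "0 0 0 0 0 3 0.4; 0 0 0 0 0 7 0.4; 0 0 0 0 0 12 0.4; 0 0 0 -2 4 13 0.45; 0 0 0 -5 8.5 13 0.5"
}}

```text
clock: 11.72
tool_pos: [0.5352, 0.0403, 0.2051]
orientation: [[-0.994, -0.108, 0.005], [-0.108, 0.994, 0.0], [-0.005, -0.0, -1.0]]
force: [0.2, 2.4, 0.0]
finger_gap: 0.498
```

{"method": "play_rows", "body": {
  "moves": "0 0 0 -2.5 4.2 0 0.5; 0 0 0 -4.9 8.4 0 0.5; 0 0 0 -4.9 8.4 0 0.5; 0 0 0 -4.9 8.4 0 0.5; 0 0 0 -4.9 8.4 0 0.5"
}}

```text
clock: 12.35
tool_pos: [0.4859, 0.1225, 0.2034]
orientation: [[-0.994, -0.107, 0.001], [-0.107, 0.994, -0.001], [-0.001, -0.001, -1.0]]
force: [0.1, -0.7, -1.0]
finger_gap: 0.497
```

```bash
python3 look.py 11; python3 - <<'E'
from h import *
cv2.imwrite("pics/w11.png",bot.camera("wrist"))
E
```

```text
[0.4859 0.1225 0.2034] [ 0.0924 -0.7329 -1.037 ] 12.35 0.4973314926168735
travel est 0.24786926262410444
```

View pics/w11.png

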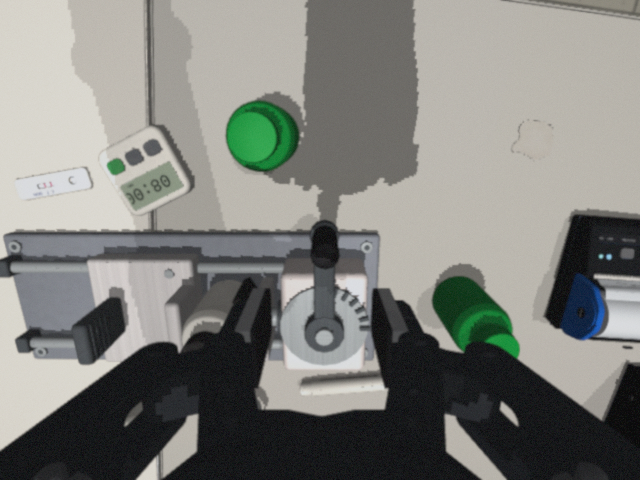

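View pics/s11c.png

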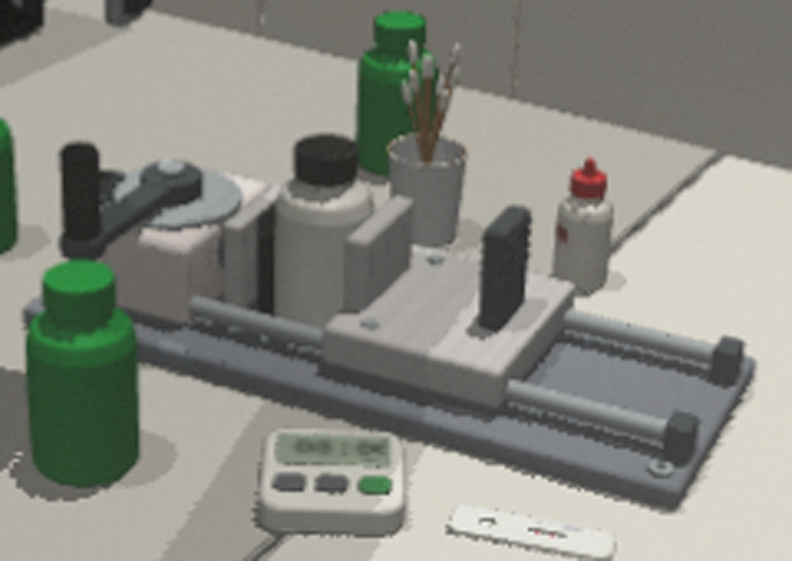

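```bash
python3 - <<'E'
from h import *
np.set_printoptions(precision=4,suppress=True)
s=bot.observe();a=cv2.imread("pics/w11.png");T=wT(s)
print(wz((324.5,250),.115,s), "pivot",wz((325,337),.075,s))
for p in((379,231),(4,235)): print("corner",wz(p,.012,s)[1])
print(proj("wrist",W(-.08,.12,.115),T),proj("wrist",W(0,.12,.075),T))
cv2.imwrite("pics/w11c.png",cv2.resize(a[210:370,240:420],None,fx=4,fy=4,interpolation=cv2.INTER_CUBIC))
E
```

```text
(array([0.4805, 0.1239, 0.115 ]), array([-0.0844,  0.1198])) pivot (array([0.5631, 0.1338, 0.075 ]), array([-0.0012,  0.1206]))
corner [-0.068   0.1686]
corner [-0.0652 -0.1661]
[324.7793 256.9672] [324.2741 338.33  ]
```

View pics/w11c.png

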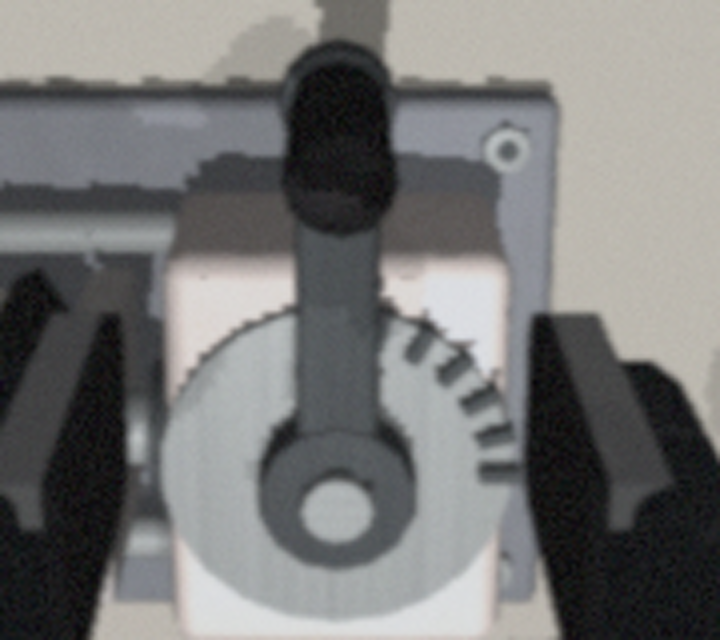

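{"method": "play_rows", "body": {
  "moves": "0 0 0 -0.2 0.15 -3 0.5; 0 0 0 -0.2 0.15 -6 0.5; 0 0 0 -0.2 0.15 -9 0.5; 0 0 0 -0.2 0.15 -10.1 0.5; 0 0 0 -0.2 0.15 -10.1 0.5"
}}

```text
clock: 13.12
tool_pos: [0.483, 0.1254, 0.102]
orientation: [[-0.994, -0.11, -0.001], [-0.11, 0.994, -0.001], [0.001, -0.0, -1.0]]
force: [-0.1, 0.3, 0.3]
finger_gap: 0.494
```

```bash
python3 look.py 12; python3 - <<'E'
from h import *
cv2.imwrite("pics/w12.png",bot.camera("wrist"))
E
```

```text
[0.483  0.1254 0.102 ] [-0.1315  0.3459  0.3448] 13.125 0.4944469361802225
travel est 0.2510559445702103
```

View pics/w12.png

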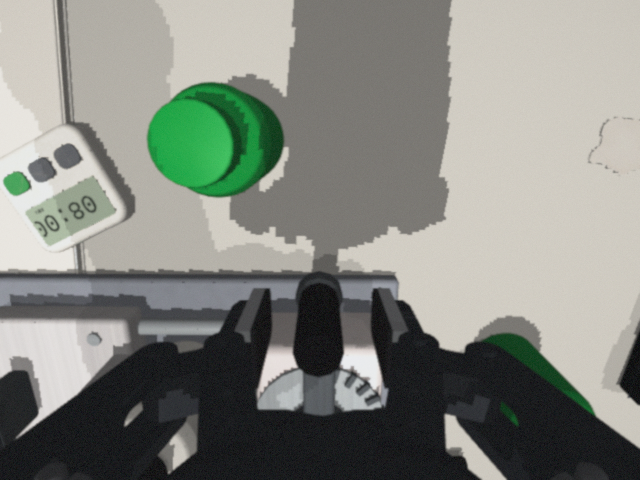

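The knob at (319,330) is centred between the pads, so I'll close.

{"method": "play_rows", "body": {
  "moves": "0 0 0 0.05 0 0 0.35; 0 0 0 0.05 0 0 0.2; 0 0 0 0.05 0 0 0.1; 0 0 0 0.05 0 0 0; 0 0 0 0.05 0 0 0",
  "grip_force": 40
}}

```text
clock: 13.9
tool_pos: [0.4843, 0.1254, 0.1032]
orientation: [[-0.994, -0.11, 0.002], [-0.11, 0.994, -0.0], [-0.001, -0.0, -1.0]]
force: [-0.1, -2.0, 5.6]
finger_gap: 0.203
```

```bash
python3 look.py 13; python3 - <<'E'
from h import *
pv=np.array([.5640,.1335])
s=bot.observe();p=s["tool_pos"][:2]+s["orientation"][:2,2]*.006;d=p-pv
th=lambda d:np.degrees(np.arctan2(*(R2.T@d)[::-1]))
print("r",np.linalg.norm(d),"lever",180-th(d))
for k in(5,10,15,20,25,30,35,40,45,50):
    t=np.radians(k);q=R2@np.array([-.08*np.cos(t),.08*np.sin(t)])-R2@np.array([-.08,0]);print(k,(q*100).round(2))
E
```

```text
[0.4843 0.1254 0.1032] [-0.1471 -2.0474  5.6195] 13.9 0.20287149148622227
travel est 0.2509164536011469
r 0.08015320980030341 lever 0.5439834930127461
5 [-0.05  0.7 ]
10 [-0.03  1.39]
15 [0.04 2.09]
20 [0.18 2.77]
25 [0.37 3.44]
30 [0.62 4.09]
35 [0.93 4.72]
40 [1.29 5.32]
45 [1.7  5.88]
50 [2.16 6.41]
```

{"method": "play_rows", "body": {
  "moves": "0 0 -4 -0.04 0.55 0 0; 0 0 -8 -0.04 1.1 0 0; 0 0 -12 0 1.66 0 0; 0 0 -15 0.04 2.09 0 0; 0 0 -17 0.08 2.35 0 0"
}}

```text
clock: 14.62
tool_pos: [0.4853, 0.1491, 0.1031]
orientation: [[-0.983, 0.186, 0.002], [0.186, 0.983, -0.0], [-0.002, 0.0, -1.0]]
force: [-0.7, -2.3, 5.8]
finger_gap: 0.203
```

```bash
cat > lev.py <<'E'
from h import *
np.set_printoptions(precision=4,suppress=True)
pv=np.array([.5640,.1335])
s=bot.observe();p=s["tool_pos"][:2]+s["orientation"][:2,2]*.006;d=p-pv
e=R2.T@d;x=np.arctan2(e[1],-e[0]);tg=R2@np.array([np.sin(x),np.cos(x)])
o=s["orientation"][:2,1];w=np.degrees(np.arctan2(o[1],o[0]))-96.36
print("clock",s["clock"],"r",np.linalg.norm(d),"lever",np.degrees(x),"tool turn",w,"Ftan",s["force"][:2]@tg,"Frad",s["force"][:2]@d/np.linalg.norm(d),s["force"],s["tool_pos"],s["finger_gap"])
E
python3 lev.py
```

```text
clock 14.625 r 0.08016635398483606 lever 17.540162987760603 tool turn -17.071362008172855 Ftan -2.3991461202192648 Frad 0.25379067097148544 [-0.7143 -2.3044  5.8146] [0.4853 0.1491 0.1031] 0.20254853169182374
```

{"method": "play_rows", "body": {
  "moves": "0 0 -4 0.12 0.55 0 0; 0 0 -8 0.29 1.09 0 0; 0 0 -12 0.49 1.61 0 0; 0 0 -14 0.6 1.87 0 0; 0 0 -14 0.6 1.87 0 0"
}}

```text
clock: 15.25
tool_pos: [0.4914, 0.1677, 0.1031]
orientation: [[-0.909, 0.417, 0.002], [0.417, 0.909, -0.0], [-0.002, 0.001, -1.0]]
force: [0.8, -1.9, 6.0]
finger_gap: 0.2
```

```bash
python3 lev.py
```

```text
clock 15.25 r 0.08020803175427534 lever 31.574662809822012 tool turn -30.99156784456335 Ftan -1.388477804330415 Frad -1.4839335209045037 [ 0.7509 -1.8884  6.0257] [0.4914 0.1677 0.1031] 0.19979491708014716
```

{"method": "play_rows", "body": {
  "moves": "0 0 -4 0.25 0.5 0 0; 0 0 -8 0.54 0.97 0 0; 0 0 -12 0.86 1.43 0 0; 0 0 -14 1.02 1.64 0 0; 0 0 -14 1.02 1.64 0 0"
}}

```text
clock: 15.88
tool_pos: [0.5017, 0.1843, 0.1032]
orientation: [[-0.781, 0.624, 0.002], [0.624, 0.781, -0.0], [-0.002, 0.001, -1.0]]
force: [0.8, -1.3, 5.7]
finger_gap: 0.196
```

```bash
python3 lev.py
```

```text
clock 15.875 r 0.08032766266803257 lever 45.56961138967825 tool turn -44.97349799422181 Ftan -0.4948644560809885 Frad -1.4660413581758647 [ 0.823  -1.3103  5.7059] [0.5017 0.1843 0.1032] 0.19577124472622193
```

{"method": "play_rows", "body": {
  "moves": "0 0 0 0 0 0 0; 0 0 0 0 0 0 0; 0 0 0 0 0 0 0; 0 0 0 0 0 0 0; 0 0 0 0 0 0 0"
}}

```text
clock: 16.5
tool_pos: [0.5017, 0.1842, 0.1031]
orientation: [[-0.782, 0.624, 0.002], [0.624, 0.782, 0.0], [-0.002, 0.002, -1.0]]
force: [0.6, -2.0, 5.4]
finger_gap: 0.202
```

```bash
python3 lev.py; python3 look.py 14; python3 pad.py 14;python3 - <<'E'
from h import *
cv2.imwrite("pics/w14.png",bot.camera("wrist"))
E
```

```text
clock 16.5 r 0.08032423386175315 lever 45.50994084141586 tool turn -44.96098438423719 Ftan -1.1669251402857546 Frad -1.722462072086744 [ 0.5989 -1.9925  5.3823] [0.5017 0.1842 0.1031] 0.20195143001287474
[0.5017 0.1842 0.1031] [ 0.5989 -1.9925  5.3823] 16.5 0.20195143001287474
travel est 0.3074739689208815
14 pad (-2.0, 0.25, 0.977) cap (-7.125, 0.875, 0.958) plate (0.125, 0.0, 0.436)
```

View pics/w14.png

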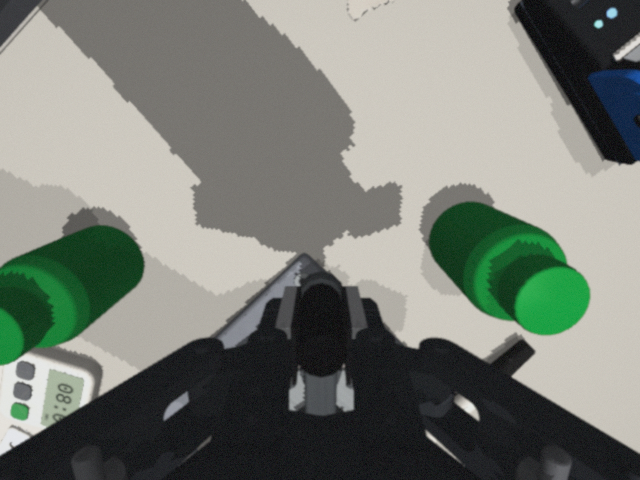

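View pics/s14c.png

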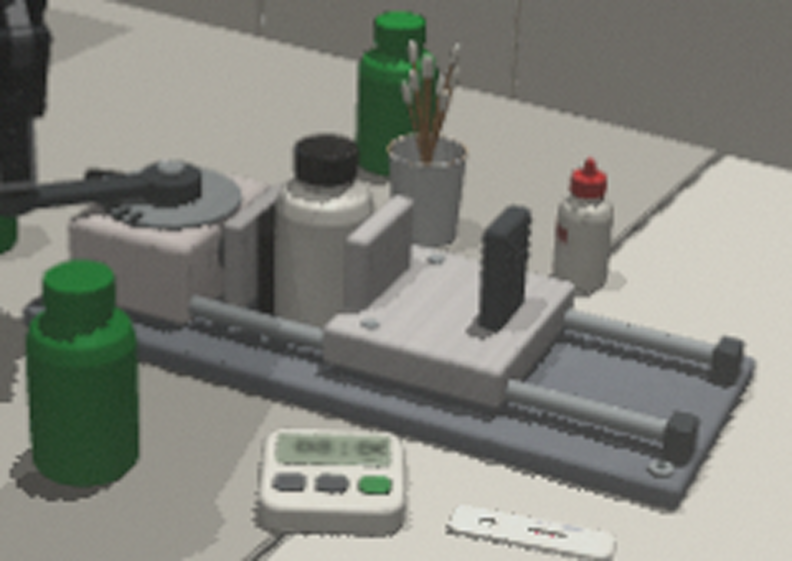

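View pics/t14.png

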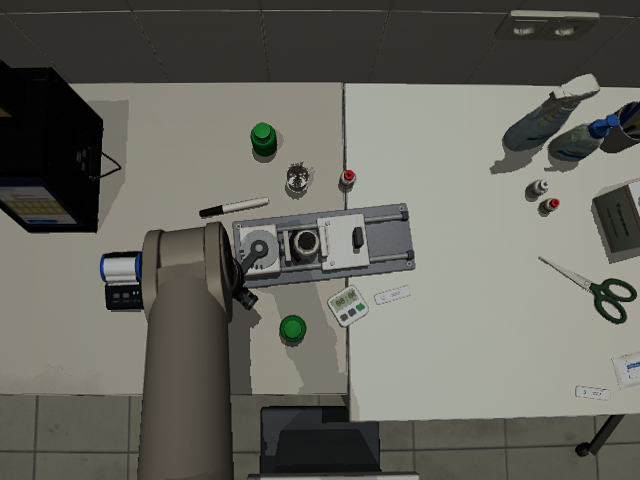

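```bash
python3 - <<'E'
from station import bot
print(bot.sign_off())
E
```

```text
the job is handed in; nothing more can be done
None
```

I slid the jaw by its tab until it pressed the bottle into the V-pad, then swung the lever to the third click. I handed the job in at 16.65 s with the gripper still closed on the knob.

- **Pad give:** about 3.8 mm. The top-camera shift gave 3.9 mm, the tool travel 3.75 mm and the rise in force about 3.4 mm. After I let go of the tab, the pad and bottle stayed put. A last camera reading gave 3.6 mm, with the arm's shadow in view.
- **Lever:** it reads 45.5°, and it read 0.5° at rest, so about 45°. It held there for a further 0.6 s and never neared the fourth click.
- **Force that disagreed:** the sideways force on the knob at the end was only 0.5 to 1.2 N, below the roughly 3.5 N ± 1.8 N expected. The sensor reads about 1 N off with nothing held, so I relied on the position instead.
- **Failed check:** the base-plate match in the last picture failed because the arm was covering it.
- **Surroundings:** the bottle is upright. In the last pictures the timer, cassette, dropper, swabs, pen and two of the green bottles are where they were. The green bottle beside the lever is hidden by the arm from above but standing in the wrist view.

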